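# Change the work in the vise and make up the goldsmith's forming kit

### The job

The forming block in the vise is finished: slide the vise jaw well back by its handle bar, lift the block out and lay it in the tool tray, then stand the rough blank on the ways of the vise in its place, lengthwise along the jaws, and slide the jaw up to clamp it. Make the tray up to one kit of one forming block, one mandrel, one ring clamp and one hammer, each lying flat lengthwise in a bay of its own: tools already in the tray stay there, so of those on the bench add only the missing kinds and leave duplicates out on the bench. Do not disturb the tin, the file stand or the jar.

Things in the scene. Friction and masses are not known exactly. Their poses are not given: they have to be found in the camera images.
- vise: Low grey vise bolted to the bench, 215 x 90 mm. Origin on the bench under its middle; +x points to the fixed jaw (face at x = +80 mm, 34 mm thick); the moving jaw (33 mm thick, 90 mm wide) slides along x; a nut bracket 50 mm high stands at x = -95 to -75 mm. Jaws are 46 mm high over the bench; work rests on the ways, 22 mm over it.
- vise_jaw (a joint): Opening between the jaws in m: 0 = shut, 0.075 = fully open; 0.0385 with the block clamped. The moving jaw slides in its quick-release nut with about 5 N of friction, towards the vise's -x as it opens, and stays where it is left; no turning is needed.
- vise_bar (a point): Grip point, 85 mm over the bench, on the upright tommy bar of the vise's spindle, which moves with the moving jaw: round steel bar 9 mm thick, its top ball (14 mm) centred 107 mm over the bench. Pull or push it along the vise's x.
- block: Finished forming block of brown hardwood, 100 x 38 x 50 mm, 0.16 kg, with three channels milled across its top. Origin at its centre, x along its length, y along its 38 mm width, z up. It starts on the ways of the vise between the jaws, its length along the jaws, its top 72 mm over the bench (26 mm above the jaws).
- tray: Shallow wooden tool tray, fixed, 202 (x) x 334 (y) mm, rim 18 mm high, floor 6 mm over the bench. Origin under its centre. Three dividers, tops 12 mm over the bench, 6 mm thick, run along x and part it into four equal bays, 190 mm long (x) and 76 mm wide (y), side by side along y. Any item fits any bay.
- bay1 (a point): Centre of the floor of bay 1 of the tray (bay 1 at the tray's -y end, bay 4 at its +y end); axes as the tray's.
- bay2 (a point): Centre of the floor of bay 2 of the tray (bay 1 at the tray's -y end, bay 4 at its +y end); axes as the tray's.
- bay3 (a point): Centre of the floor of bay 3 of the tray (bay 1 at the tray's -y end, bay 4 at its +y end); axes as the tray's.
- bay4 (a point): Centre of the floor of bay 4 of the tray (bay 1 at the tray's -y end, bay 4 at its +y end); axes as the tray's.
- mandrel_bench: Steel mandrel, 170 mm long, 0.4 kg: square shank 22 x 22 mm (x = -85 to -10 mm), then a round taper from 20 mm to 10 mm diameter at the tip (x = +85). Origin on the axis at mid-length, x towards the tip; the axis lies 11 mm above its support. Balances on the shank at x = -25 mm. Starts on the bench, right of the tray.
- mandrel_tray: A second, identical mandrel, lying in a bay of the tray from the start, along the bay; absent in some starts.
- clamp_bench: Ring clamp of pale wood, 140 mm long, 24 mm high, 80 g: 24 mm wide over the middle 50 mm (steel band round it), 30 mm wide at both ends (dark slit, grey pads). Origin at its centre, x along its length; the centre lies 12 mm above its support. Starts on the bench, right of the tray.
- clamp_tray: A second, identical ring clamp, lying in a bay of the tray from the start, along the bay; absent in some starts.
- hammer_bench: Hammer, 177 mm long, 0.24 kg: round wooden handle along x, 18 mm thick (26 mm at its end, x = -90 to -50 mm); head at x = +74 mm, a cylinder 26 mm thick and 58 mm long along y, steel with white nylon faces. Origin on the handle's axis at mid-length, 13 mm above its support. Balances at about x = +45 mm. Starts on the bench, right of the tray.
- hammer_tray: A second, identical hammer, lying in a bay of the tray from the start, along the bay; absent in some starts.
- blank: Rough blank for the next forming block: plain block of the same brown hardwood, 100 x 38 x 50 mm, 0.17 kg, no channels. Origin at its centre, x along its length, y along its 38 mm width, z up. Starts upright on the bench near the tray's far right corner. Clamped in the vise, its length along the jaws, it sits as the finished block did.
- tin: Round tin, 72 mm diameter, 28 mm high, a bystander; origin at the centre of its underside.
- file_stand: White stand 60 x 100 x 45 mm with upright needle files to 135 mm, a bystander; origin at the centre of its underside.
- jar: Small amber jar, 60 mm diameter, 75 mm high, a bystander; origin at the centre of its underside.
Not all that is in view belongs to the job. What is shaped like the blank but blue or pink is not meant.

How it is judged:
By the outcome, as a careful person would: the job done as asked, in the order asked, and still so for the second after the job is handed in, with the robot touching nothing.
Of mandrel_tray, clamp_tray, hammer_tray only 1 to 2 are there at a start; the rules pass over those that are not, and their reading is None.
At some moment in a run one of mandrel_bench, clamp_bench, hammer_bench may be knocked a few centimetres aside while the robot is not near it.
Once in a run the grip may slacken for a moment while it holds something.
It also fails if it takes over 208 s, if anything falls off the work surface, if the arm or the gripper's body presses on something with over 40 N, if the wrist force passes 120 N, or if a joint passes its speed limit or range.

### The arm

A 6-joint arm with a two-finger parallel gripper is mounted at the origin on the work surface. World frame = base frame: x ahead of the robot, y to its left, z up, the work surface at z = 0. Lengths are in m, angles in rad, forces in N, time in s.
With the tool pointing down it reaches from about 0.4 to 0.825 m from the base axis. Payload 7 kg.
Tool frame: the origin (TCP) lies at the very end of the fingers, on their centre line; the grasp point (between the pads) lies 19 mm behind it; z points along the fingers, x is the direction in which the jaws open and shut, and the axes are right-handed (so a half turn about z gives the same grasp; the last joint's range is limited). The gripper opens to 88 mm and grips with 3 to 60 N. Pads are 19 mm wide; open, the fingers measure 130 mm over their backs; the gripper's body (78 mm by 193 mm) begins 47 mm behind the grasp point.
Start: joints at [-0.849, 0.359, 0.012, 0, -1.224, -0.288], TCP at [0.284, -0.612, 0.227] pointing down, gripper open.
Joint ranges: [-3.07, 3.07], [-1.43, 2.12], [-1.02, 1.25], [-3.03, 1.67], [-3.05, -0], [-3.03, 3.03]. Speed limits (rad/s): [2.39, 2.39, 3.01, 3.14, 3.14, 3.14].

### API

Orientations are given as [roll, pitch, yaw] about the fixed x, y, z axes, in that order (R = Rz(yaw) Ry(pitch) Rx(roll)).
In Python, from station import telemetry, grab_frame, arm, regions_of, pinpoint gives the robot as it stands. The module is installed in compiled form; this text tells all that it offers.
- The arm moves only by the shell command python3 -m inch 'ROWS' [FORCE]. ROWS is text: rows parted by semicolons, each of 7 numbers parted by spaces: the opening, from 0 (shut) to 1 (fully open), then the shift along the world's x, y, z in cm, then the turn, a rotation vector about the world's x, y, z in degrees. A call has 1 to 12 rows; each row is the pose to reach, as a shift and turn from the pose measured when the call began; what a row does not reach only later rows make up. A row lasts 1/8 s, in which the tool goes at most 62.5 mm and 10.7 degrees, less where a joint would pass 70% of its speed; a pose out of reach is approached as far as the arm can. A call with a gripper value outside its range is refused whole. The fingers move at their own pace and stop on an object; FORCE is the grip in N (left out, the last holds). Time passes only in rows, so rows that repeat a pose let the fingers close. It gives the time, the measured TCP pose, the force and the opening at its end, in the units of the state.
- telemetry.get_state(): the state, without advancing time (a new reading comes with each control period).
- grab_frame(name): name is "side" or "top"; returns a dict with "pixels" (400x640x3 uint8, red, green, blue), "fx", "fy", "cx", "cy" (pixels), "dist_coeffs" ([k1, k2, p1, p2, k3] as OpenCV has them; the pictures are not rectified), "R" (3x3) and "t" (3): a world point X has camera coordinates R X + t. Camera axes: x right, y down, z forward; pixel columns grow to the right and rows downward; lengths in m; the calibration is good to about 2 mm. A picture is of the moment at which its call begins. There is no depth.
- arm.job_done(): hands the job in, once; it reports no verdict.
Trained networks look in the newest picture that a camera, given by its name, has taken for a name from the list of things; names that differ only in an ending like _2 or _b are one class to them, and where a whole thing is asked for, a point or a joint stands for the part that bears it (a point fixed in the world has none). Each returns a list of dicts, best first, with "p" (0 to 1); they miss things now and then, are a little off and sometimes report something else, mostly with a low value. They report only what shows in the picture. A call takes as long as a camera call. They do not tell look-alikes from the thing itself.
- regions_of(camera, name): "pixels" (400x640 bool, what is visible of it) and "bbox" ([left, top, right, bottom] in pixels, round what is visible of it).
- pinpoint(camera, name): "location" ([column, row] in pixels: a listed point, or the origin of a listed thing).
The state is a dict: "t": time; "q": joint angles; "qd": joint speeds; "joint_efforts": joint torques, N m; "eef_pos": TCP position; "ee_rot": TCP orientation; "force": force on the tool from outside, world axes, zero at the start; "moment": the same for the moment, N m; "width": finger opening in m.
Only numpy, scipy, OpenCV 4.12 (cv2) and the standard library are available. Lean on these libraries where they do the work, as an engineer would, in place of code of your own. Each camera call takes 0.05 s, during which the arm holds its last target. There are 200 camera calls.

## Working session

There is one attempt and no reset: what is moved stays moved. The work goes in short steps, Python scripts to look and compute and a shell command to move; the robot and the scene stay as the last step left them, time stands still between calls to the robot, and variables do not carry over. Pictures are saved under pics/ and viewed, about 12 in all and at most 16, crops included, and the job is handed in when it is done.

```bash
mkdir -p pics; cat > h.py <<'E'
import numpy as np, cv2
from station import telemetry, grab_frame, arm, regions_of, pinpoint
def ray(f,px):
    K=np.array([[f["fx"],0,f["cx"]],[0,f["fy"],f["cy"]],[0,0,1]]);R=np.array(f["R"]);t=np.array(f["t"])
    p=cv2.undistortPoints(np.array([[px]],float),K,np.array(f["dist_coeffs"],float))[0,0]
    return -R.T@t, R.T@np.array([p[0],p[1],1])
def at(f,px,z):
    c,d=ray(f,px); return c+d*(z-c[2])/d[2]
def two(f,p,g,q):
    a,u=ray(f,p);b,v=ray(g,q);u/=np.linalg.norm(u);v/=np.linalg.norm(v)
    s=np.linalg.lstsq(np.c_[u,-v],b-a,rcond=None)[0]
    x,y=a+s[0]*u,b+s[1]*v
    return (x+y)/2,np.linalg.norm(x-y)
def proj(f,X):
    K=np.array([[f["fx"],0,f["cx"]],[0,f["fy"],f["cy"]],[0,0,1]])
    return cv2.projectPoints(np.array(X,float).reshape(-1,3),cv2.Rodrigues(np.array(f["R"]))[0],np.array(f["t"],float),K,np.array(f["dist_coeffs"],float))[0][:,0]
def axis(f,m,z):
    """footprint of mask back-projected on plane z: centre, yaw deg, size"""
    ys,xs=np.nonzero(m); P=np.array([at(f,(x,y),z)[:2] for x,y in zip(xs,ys)])
    r=cv2.minAreaRect((P*1000).astype(np.float32)); b=cv2.boxPoints(r)
    e=[b[1]-b[0],b[2]-b[1]]; e=max(e,key=np.linalg.norm)
    return np.array(r[0])/1000,np.degrees(np.arctan2(e[1],e[0])),sorted(r[1]),P.mean(0)
def save(f,n,box=None,s=1):
    p=f["pixels"][:,:,::-1]
    if box: p=p[box[1]:box[3],box[0]:box[2]]
    cv2.imwrite(f"pics/{n}.png",cv2.resize(p,None,fx=s,fy=s,interpolation=cv2.INTER_CUBIC))
E
python3 - <<'E'
from h import *
np.set_printoptions(precision=4,suppress=True)
F={c:grab_frame(c) for c in("top","side")}
for c in F: save(F[c],c+"0",None,1.25); print(c,-np.array(F[c]["R"]).T@F[c]["t"])
H=dict(vise=0,vise_bar=.085,block=.047,tray=0,bay1=.006,bay2=.006,bay3=.006,bay4=.006,mandrel_bench=.011,clamp_bench=.012,hammer_bench=.013,blank=.025,tin=0,file_stand=0,jar=0)
for n,z in H.items():
    for c in F:
        for r in pinpoint(c,n)[:3]:
            print(n,c,round(r["p"],2),np.round(r["location"]),at(F[c],r["location"],z))
s=telemetry.get_state();print(s)
E
```

```text
top [0.4414 0.1037 1.7127]
side [0.1145 1.1393 0.8618]
vise top 0.64 [443. 211.] [ 0.5389 -0.319   0.    ]
vise side 0.66 [364. 158.] [ 0.5406 -0.3264  0.    ]
vise side 0.53 [283. 177.] [ 0.7913 -0.067   0.    ]
vise_bar top 0.8 [451. 258.] [ 0.383  -0.3212  0.085 ]
vise_bar top 0.25 [443. 192.] [ 0.5967 -0.2996  0.085 ]
vise_bar side 0.6 [403. 148.] [ 0.38   -0.3047  0.085 ]
block top 0.83 [444. 192.] [ 0.601  -0.3124  0.047 ]
block side 0.66 [347. 150.] [ 0.6051 -0.2836  0.047 ]
tray top 0.87 [274. 225.] [0.4858 0.2632 0.    ]
tray side 0.64 [318. 248.] [ 0.5019  0.2644 -0.    ]
bay1 top 0.97 [238. 223.] [0.4916 0.3895 0.006 ]
bay1 top 0.82 [283. 222.] [0.4959 0.2339 0.006 ]
bay1 top 0.62 [310. 225.] [0.4872 0.1389 0.006 ]
bay1 side 0.97 [324. 240.] [0.4953 0.2288 0.006 ]
bay1 side 0.81 [315. 257.] [0.4922 0.3108 0.006 ]
bay1 side 0.65 [305. 274.] [0.4916 0.3881 0.006 ]
bay2 top 0.97 [238. 223.] [0.4916 0.3895 0.006 ]
bay2 top 0.82 [283. 222.] [0.4959 0.2339 0.006 ]
bay2 top 0.62 [310. 225.] [0.4872 0.1389 0.006 ]
bay2 side 0.97 [324. 240.] [0.4953 0.2288 0.006 ]
bay2 side 0.81 [3
[... 1572 characters left out ...]
p 0.76 [370. 140.] [ 0.7843 -0.0644  0.    ]
file_stand side 0.8 [284. 179.] [ 0.7806 -0.0554  0.    ]
file_stand side 0.72 [324. 242.] [0.4964 0.2321 0.    ]
jar top 0.69 [284. 148.] [0.7567 0.2337 0.    ]
jar side 0.77 [257. 225.] [0.7368 0.2331 0.    ]
{'t': 1.6, 'q': array([-0.8489,  0.3586,  0.0119,  0.    , -1.2241, -0.2881]), 'qd': array([ 0.0002, -0.0014, -0.0017,  0.    ,  0.0012,  0.0008]), 'joint_efforts': array([ -0.0002, -58.2375,  29.3288,   7.0027,   0.0123,   0.    ]), 'eef_pos': array([ 0.2837, -0.6125,  0.2266]), 'ee_rot': array([-3.1416,  0.    ,  2.0046]), 'force': array([0.978 , 0.517 , 0.5214]), 'moment': array([ 0.0006, -0.0375, -0.0116]), 'width': 0.08773816422073315}
```

View pics/top0.png

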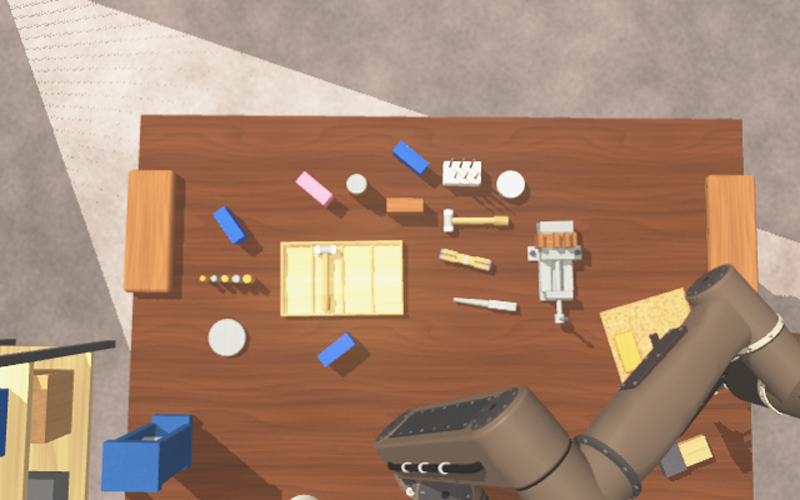

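View pics/side0.png

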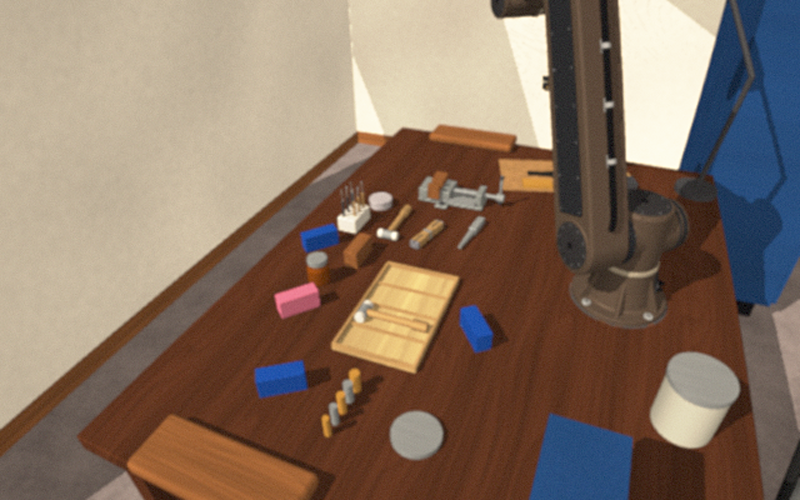

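The top view shows the vise at (556,265) and the block at (556,240), with the blank brown at (405,205). The hammer lies in bay 3 of the tray at (325,278). On the bench are the hammer (476,219), clamp (466,260) and mandrel (485,304). Next I'll get accurate poses and a closer crop of the tray.

```bash
python3 - <<'E'
from h import *
np.set_printoptions(precision=4,suppress=True)
F={c:grab_frame(c) for c in("top","side")}
a=cv2.resize(F["top"]["pixels"][180:260,210:430,::-1],None,fx=3.5,fy=3.5,interpolation=cv2.INTER_CUBIC)
b=cv2.resize(F["top"]["pixels"][160:265,405:485,::-1],None,fx=2.8,fy=2.8,interpolation=cv2.INTER_CUBIC)
c=cv2.resize(F["side"]["pixels"][120:180,320:415,::-1],None,fx=4,fy=4,interpolation=cv2.INTER_CUBIC)
o=np.zeros((600,780,3),np.uint8);o[:280,:770]=a;o[290:290+b.shape[0],:b.shape[1]]=b;o[290:290+c.shape[0],300:300+c.shape[1]]=c
cv2.imwrite("pics/crop1.png",o)
for n,z in dict(block=.072,blank=.05,tray=.018,mandrel_bench=.011,clamp_bench=.024,hammer_bench=.013,vise=.046,vise_bar=.1,jar=.075,file_stand=.045,tin=.028).items():
    for r in regions_of("top",n)[:3]:
        m=r["pixels"]
        if m.sum()>10 and r["p"]>.4: print(n,round(r["p"],2),r["bbox"],m.sum(),*axis(F["top"],m,z))
# triangulated origins
for n in ("vise","vise_bar","block","mandrel_bench","clamp_bench","blank","tray"):
    A=pinpoint("top",n);B=pinpoint("side",n)
    for p in A[:3]:
        for q in B[:3]:
            X,e=two(F["top"],p["location"],F["side"],q["location"])
            if e<.02: print(n,X,round(e,4))
E
```

```text
blank 0.88 [314.7, 112.7, 339.9, 138.3] 391 [0.8221 0.0844] 51.0198 [46.812583923339844, 104.78340148925781] [0.8222 0.0848]
blank 0.84 [253.7, 266.9, 284.0, 291.7] 350 [0.3051 0.2759] -51.64756 [38.22040557861328, 104.15586853027344] [0.3052 0.2759]
blank 0.78 [173.3, 162.7, 196.9, 196.9] 417 [0.6337 0.5692] 34.902763 [46.723819732666016, 108.70829772949219] [0.6333 0.5684]
tray 0.76 [227.0, 192.6, 321.9, 255.6] 5296 [0.4955 0.2685] -88.6677 [203.1452178955078, 333.07928466796875] [0.4945 0.2659]
mandrel_bench 0.61 [362.6, 238.2, 413.1, 249.8] 258 [ 0.4315 -0.1239] 83.4548 [22.436124801635742, 165.8671875] [ 0.4307 -0.1323]
clamp_bench 0.55 [352.7, 196.4, 392.6, 214.2] 356 [ 0.5487 -0.0674] 76.43665 [33.25693893432617, 142.00100708007812] [ 0.5502 -0.0664]
hammer_bench 0.65 [357.9, 167.1, 406.0, 183.1] 388 [ 0.6577 -0.0995] -89.488174 [55.599639892578125, 172.60791015625] [ 0.6573 -0.0903]
vise 0.68 [419.9, 174.5, 462.9, 256.5] 1674 [ 0.5192 -0.308 ] 0.52498925 [141.53427124023438, 272.35015869140625] [ 0.5291 -0.3102]
vise_bar 0.74 [430.7, 199.1, 460.5, 254.3] 393 [ 0.4823 -0.3   ]
[... 202 characters left out ...]
 0.68 [354.3, 128.3, 383.2, 150.2] 577 [ 0.7836 -0.0564] -89.5267 [68.97473907470703, 98.67098236083984] [ 0.7831 -0.0556]
file_stand 0.46 [427.0, 187.3, 459.1, 196.6] 379 [ 0.6012 -0.3083] -89.46702 [40.671966552734375, 108.25137329101562] [ 0.6024 -0.3082]
tin 0.93 [397.7, 135.5, 421.0, 159.4] 378 [ 0.7587 -0.192 ] 0.48714653 [72.16983795166016, 72.9252700805664] [ 0.757  -0.1912]
vise [ 0.5427 -0.3156 -0.0106] 0.0011
block [ 0.6083 -0.3108  0.0341] 0.0016
mandrel_bench [ 0.4307 -0.1213 -0.0067] 0.0043
clamp_bench [ 0.5577 -0.0821 -0.0003] 0.0082
blank [0.6136 0.5184 0.1997] 0.0071
blank [0.7429 0.3413 0.0137] 0.0121
blank [0.8193 0.0865 0.0357] 0.0038
tray [ 0.4945  0.2615 -0.0012] 0.0102
```

View pics/crop1.png

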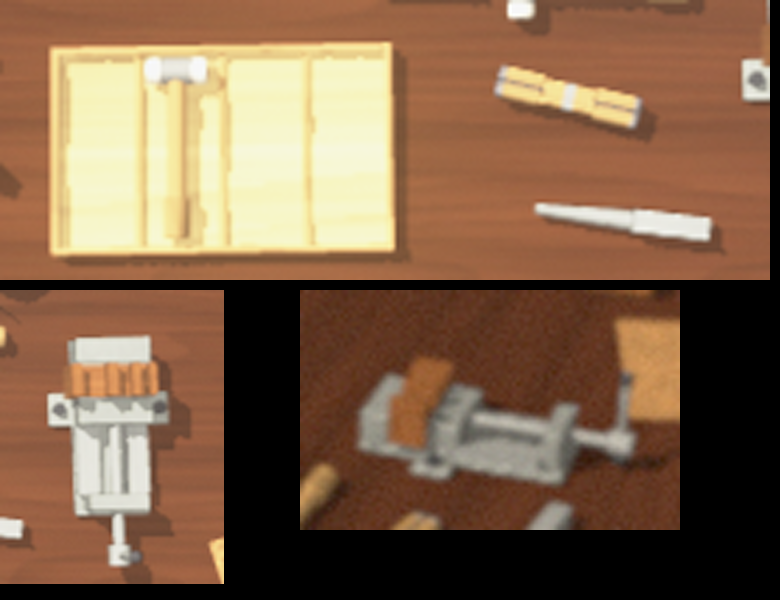

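```bash
python3 - <<'E'
from h import *
np.set_printoptions(precision=4,suppress=True)
F={c:grab_frame(c) for c in("top","side")}
T,S=F["top"],F["side"]
print("ball",at(T,(452.1,255),.107),at(S,(401.2,142),.107),two(T,(452.1,255),S,(401.2,142)))
print("bar",at(T,pinpoint("top","vise_bar")[0]["location"],.085),[ (r["p"],at(S,r["location"],.085)) for r in pinpoint("side","vise_bar")[:2]])
p=T["pixels"].astype(int);R,G,B=p[...,0],p[...,1],p[...,2]
for n,(x0,y0,x1,y1),z in (("blank",(300,150,350,180),.05),("block",(420,180,470,200),.072)):
    print(p[y0+14 if n=="blank" else 192,324 if n=="blank" else 444])
    m=np.zeros(R.shape,bool); m[y0:y1,x0:x1]=True
    m&=(R>150)&(R-B>80)&(R-G>40)
    print(n,m.sum(),axis(T,m,z))
for n in("jar","blank"):pass
E
```

```text
ball [ 0.3919 -0.3204  0.107 ] [ 0.3911 -0.3139  0.107 ] (array([ 0.3921, -0.3213,  0.1032]), np.float64(0.0007242111522035078))
bar [ 0.3863 -0.3271  0.085 ] [(0.68, array([ 0.3842, -0.3039,  0.085 ]))]
[234 165 102]
blank 879 (array([0.6906, 0.0926]), np.float32(-89.48061), [99.02484130859375, 166.18963623046875], array([0.7025, 0.0949]))
[216 146  92]
block 484 (array([ 0.6095, -0.3065]), np.float32(-86.17454), [58.76853561401367, 166.9773712158203], array([ 0.6026, -0.3055]))
```

```bash
python3 - <<'E'
from h import *
np.set_printoptions(precision=4,suppress=True)
T=grab_frame("top")
p=T["pixels"].astype(int);R,G,B=p[...,0],p[...,1],p[...,2]
for n,(x0,y0,x1,y1),z in (("blank",(305,152,345,175),.05),("block",(422,180,468,200),.072)):
    m=np.zeros(R.shape,bool); m[y0:y1,x0:x1]=True
    m&=(R>170)&(R-B>85)
    k,l,st,_=cv2.connectedComponentsWithStats(m.astype(np.uint8)); m=l==1+np.argmax(st[1:,4])
    print(n,m.sum(),st[1+np.argmax(st[1:,4])],axis(T,m,z))
    cv2.imwrite(f"pics/m_{n}.png",cv2.resize(np.vstack([p[y0:y1,x0:x1,::-1],np.repeat(m[y0:y1,x0:x1,None]*255,3,2)]).astype(np.uint8),None,fx=8,fy=8,interpolation=0))
# vise bright body edges
m=np.zeros(R.shape,bool);m[176:250,418:468]=True;m&=(abs(R-B)<40)&(R>150)
for r in range(176,250,4):
    xs=np.nonzero(m[r])[0]
    if len(xs): print(r,xs.min(),xs.max(),end=' | ')
E
python3 -c "
import cv2,numpy as np
a=cv2.imread('pics/m_blank.png');b=cv2.imread('pics/m_block.png')
o=np.zeros((max(a.shape[0],b.shape[0]),a.shape[1]+b.shape[1],3),np.uint8);o[:a.shape[0],:a.shape[1]]=a;o[:b.shape[0],a.shape[1]:]=b;cv2.imwrite('pics/m.png',o)"
```

```text
blank 350 [309 158  30  12 350] (array([0.6938, 0.096 ]), np.float32(-89.50121), [37.56509017944336, 98.24258422851562], array([0.6943, 0.0965]))
block 317 [428 186  34  12 317] (array([ 0.6003, -0.3062]), np.float32(-89.45898), [36.68342590332031, 109.37081909179688], array([ 0.6002, -0.306 ]))
180 429 458 | 184 430 458 | 196 462 463 | 200 422 458 | 204 422 464 | 208 423 456 | 212 431 457 | 216 431 457 | 220 431 458 | 224 431 458 | 228 431 458 | 232 431 458 | 236 432 458 | 240 432 448 | 244 445 448 | 248 445 449 |
```

View pics/m.png

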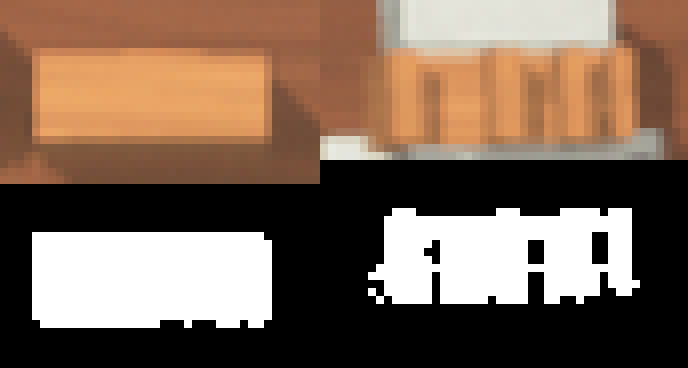

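The blank's mask is clean: centre (0.694, 0.096), long along world y. The block is at about (0.600, -0.311), also along y, with its left end face showing. First I'll move over the bar at about (0.389, -0.320).

```bash
python3 -m inch '0.6 3 8 0 0 0 16; 0.6 6 16 0 0 0 32; 0.6 9 24 0 0 0 48; 0.6 10.5 29 0 0 0 60; 0.6 10.5 29.2 -2 0 0 65.1; 0.6 10.5 29.2 -4 0 0 65.1; 0.6 10.5 29.2 -5 0 0 65.1; 0.6 10.5 29.2 -5 0 0 65.1;0.6 10.5 29.2 -5 0 0 65.1'
python3 - <<'E'
from h import *
np.set_printoptions(precision=4,suppress=True)
T,S=grab_frame("top"),grab_frame("side")
o=cv2.resize(S["pixels"][100:200,320:440,::-1],None,fx=4,fy=4,interpolation=cv2.INTER_CUBIC)
cv2.imwrite("pics/s1.png",o)
print(proj(S,[[.389,-.32,.107],telemetry.get_state()["eef_pos"]]))
E
```

```text
t: 4.32
eef_pos: [0.3888, -0.3214, 0.1771]
ee_rot: [-3.141, 0.0, 3.137]
force: [0.4, 0.7, -0.4]
width: 0.0527
[[402.0838 141.415 ]
 [403.9169 124.9569]]
```

View pics/s1.png

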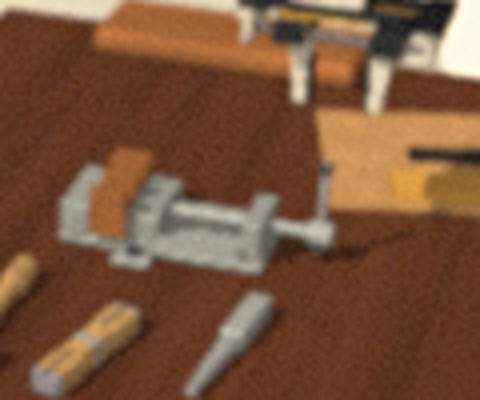

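The bar's ball is at (326,168) in the crop, where I expected it, and the fingers straddle it from above. I'll go down, grip and pull.

```bash
python3 -m inch '0.6 0 0.1 -4 0 0 0; 0.6 0 0.1 -8 0 0 0; 0.6 0 0.1 -11 0 0 0; 0.6 0 0.1 -11.1 0 0 0; 0 0 0.1 -11.1 0 0 0; 0 0 0.1 -11.1 0 0 0; 0 0 0.1 -11.1 0 0 0; 0 0 0.1 -11.1 0 0 0' 20
python3 -m inch '0 -0.5 0 0 0 0 0; 0 -1.2 0 0 0 0 0; 0 -2 0 0 0 0 0; 0 -2.8 -0.1 0 0 0 0; 0 -3.4 -0.1 0 0 0 0; 0 -3.4 -0.1 0 0 0 0'
```

```text
t: 5.42
eef_pos: [0.3897, -0.3205, 0.0668]
ee_rot: [-3.14, 0.003, 3.138]
force: [4.7, 0.3, -0.6]
width: 0.0177
t: 6.18
eef_pos: [0.3563, -0.3216, 0.0671]
ee_rot: [-3.14, 0.004, 3.138]
force: [3.3, -2.1, -2.5]
width: 0.0121
```

```bash
python3 -m inch '0 0 0 0 0 0 0; 0 0 0 0 0 0 0; 1 0 0 0 0 0 0; 1 0 0 0 0 0 0;1 0 0 0 0 0 0; 1 0 0 4 0 0 0; 1 0 0 8 0 0 0;1 0 0 10 0 0 0'
python3 - <<'E'
from h import *
np.set_printoptions(precision=4,suppress=True)
S=grab_frame("side")
print(pinpoint("side","vise_bar")[:1])
o=cv2.resize(S["pixels"][100:200,320:440,::-1],None,fx=4,fy=4,interpolation=cv2.INTER_CUBIC)
cv2.imwrite("pics/s2.png",o)
E
```

```text
t: 7.18
eef_pos: [0.3569, -0.322, 0.1693]
ee_rot: [-3.139, 0.007, 3.139]
force: [0.5, 0.3, 0.1]
width: 0.0667
[{'location': [411.7, 148.2], 'p': 0.7}]
```

View pics/s2.png

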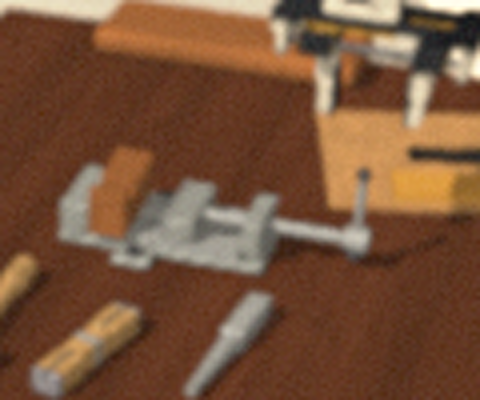

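The jaw has slid back: the bar's ball moved from (326,168) to (363,175) in the crop, and the block still stands. Next I'll grasp the block.

```bash
python3 -m inch '1 6 0.2 0 0 0 2; 1 12 0.5 0 0 0 2; 1 18 0.8 0 0 0 2; 1 23 1.1 0 0 0 2; 1 24.2 1.1 0 0 0 2; 1 24.2 1.1 -4 0 0 2; 1 24.2 1.1 -8 0 0 2; 1 24.2 1.1 -10.5 0 0 2; 1 24.2 1.1 -10.5 0 0 2'
python3 - <<'E'
from h import *
np.set_printoptions(precision=4,suppress=True)
print(telemetry.get_state()["eef_pos"])
S=grab_frame("side")
for n in("block",):print([ (r["p"],r["location"],at(S,r["location"],.047)) for r in pinpoint("side",n)[:2]])
o=cv2.resize(S["pixels"][80:180,310:430,::-1],None,fx=5,fy=5,interpolation=cv2.INTER_CUBIC)
cv2.imwrite("pics/s3.png",o)
E
```

```text
t: 8.4
eef_pos: [0.5969, -0.3108, 0.0617]
ee_rot: [-3.14, 0.003, -3.11]
force: [-0.6, 0.5, 0.2]
width: 0.0876
[ 0.5969 -0.3108  0.0617]
[(0.7, [348.5, 148.3], array([ 0.6021, -0.2959,  0.047 ])), (0.17, [315.2, 256.5], array([0.4748, 0.3481, 0.047 ]))]
```

View pics/s3.png

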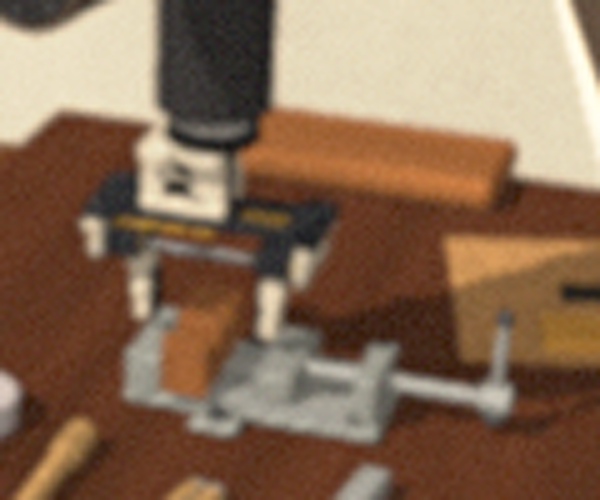

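The fingers straddle the block cleanly at (200,340) in the crop. I'll grip and lift.

```bash
python3 -m inch '1 0.3 0 -1.0 0 0 0; 1 0.3 0 -1.0 0 0 0; 0 0.3 0 -1 0 0 0; 0 0.3 0 -1 0 0 0; 0 0.3 0 -1 0 0 0; 0 0.3 0 -1 0 0 0; 0 0.3 0 -1 0 0 0;  0 0.3 0 -1 0 0 0' 35
python3 -m inch '0 0 0 0 0 0 0;0 0 0 2 0 0 0; 0 0 0 5 0 0 0; 0 0 0 8 0 0 0; 0 0 0 11 0 0 0; 0 0 0 11 0 0 0'
python3 - <<'E'
from h import *
np.set_printoptions(precision=4,suppress=True)
# tray now: rim corner fit + divider edges in top image
T=grab_frame("top")
for r in regions_of("top","tray")[:1]: print(r["p"],axis(T,r["pixels"],.018),axis(T,r["pixels"],.009))
p=T["pixels"].astype(int).sum(2)
E
```

```text
t: 9.5
eef_pos: [0.6019, -0.3116, 0.055]
ee_rot: [-3.138, 0.008, -3.11]
force: [-0.6, -0.6, 1.6]
width: 0.0383
t: 10.25
eef_pos: [0.6035, -0.312, 0.1678]
ee_rot: [-3.136, 0.012, -3.109]
force: [0.6, 0.1, -2.1]
width: 0.0377
0.92 (array([0.4956, 0.2703]), np.float32(-88.60828), [203.27825927734375, 336.22021484375], array([0.4946, 0.2669])) (array([0.4959, 0.2712]), np.float32(-88.60827), [204.35784912109375, 338.005859375], array([0.4948, 0.2677]))
```

```bash
python3 -m inch '0 -0.8 5 1 0 0 4; 0 -1.6 11 2 0 0 14; 0 -2.5 17 2 0 0 24; 0 -3.5 23 2 0 0 34; 0 -4.5 29 2 0 0 44; 0 -5.5 35 2 0 0 54; 0 -6.5 41 2 0 0 64; 0 -7.5 47 2 0 0 74; 0 -8.5 53 2 0 0 84; 0 -9.5 59 2 0 0 89.5; 0 -10.5 65 2 0 0 89.5; 0 -11.1 70.3 2 0 0 89.5'
python3 -m inch '0 0 0 0 0 0 0; 0 0 0 0 0 0 0'
```

```text
t: 11.85
eef_pos: [0.4894, 0.3934, 0.183]
ee_rot: [-3.14, 0.006, -1.547]
force: [0.3, -1.0, -1.2]
width: 0.0373
t: 12.1
eef_pos: [0.4885, 0.3929, 0.1812]
ee_rot: [3.141, 0.004, -1.546]
force: [0.4, -0.3, -0.7]
width: 0.0374
```

```bash
python3 -m inch '0 0.3 -0.2 -4 0 0 0; 0 0.3 -0.2 -8 0 0 0; 0 0.3 -0.2 -11.5 0 0 0; 0 0.3 -0.2 -13 0 0 0; 0 0.3 -0.2 -13.7 0 0 0; 0 0.3 -0.2 -14.2 0 0 0;0 0.3 -0.2 -14.2 0 0 0;0 0.3 -0.2 -14.2 0 0 0'
```

```text
t: 13.1
eef_pos: [0.4918, 0.3914, 0.0401]
ee_rot: [-3.141, 0.005, -1.546]
force: [-0.7, -0.4, -1.3]
width: 0.0376
```

```bash
python3 -m inch '0 0 0 -0.1 0 0 0; 0.75 0 0 -0.1 0 0 0; 0.75 0 0 -0.1 0 0 0; 0.75 0 0 -0.1 0 0 0; 0.75 0 0 -0.1 0 0 0; 0.75 0 0 5 0 0 0; 0.75 0 0 10 0 0 0; 0.75 0 0 14 0 0 0; 0.75 0 0 14 0 0 0'
python3 - <<'E'
from h import *
np.set_printoptions(precision=4,suppress=True)
S=grab_frame("side");T=grab_frame("top")
o=cv2.resize(S["pixels"][150:310,230:430,::-1],None,fx=3.5,fy=3.5,interpolation=cv2.INTER_CUBIC)
cv2.imwrite("pics/s4.png",o)
for n,z in(("blank",.025),("mandrel_bench",.011),("clamp_bench",.012),("hammer_bench",.013)):
    for c,F in(("top",T),("side",S)):
        print(n,c,[(round(r["p"],2),at(F,r["location"],z)) for r in pinpoint(c,n)[:2]])
E
```

```text
t: 14.22
eef_pos: [0.4933, 0.3929, 0.1843]
ee_rot: [-3.136, 0.01, -1.546]
force: [0.2, 0.2, -0.6]
width: 0.0658
blank top [(0.89, array([0.2948, 0.2768, 0.025 ])), (0.86, array([0.8217, 0.0876, 0.025 ]))]
blank side [(0.65, array([0.8136, 0.0835, 0.025 ])), (0.63, array([0.7349, 0.3441, 0.025 ]))]
mandrel_bench top [(0.53, array([ 0.4338, -0.113 ,  0.011 ]))]
mandrel_bench side [(0.72, array([ 0.434 , -0.1102,  0.011 ])), (0.58, array([0.4978, 0.272 , 0.011 ]))]
clamp_bench top [(0.68, array([ 0.5518, -0.0812,  0.012 ]))]
clamp_bench side [(0.61, array([ 0.5532, -0.0773,  0.012 ]))]
hammer_bench top [(0.68, array([ 0.6639, -0.093 ,  0.013 ]))]
hammer_bench side [(0.63, array([ 0.654 , -0.0903,  0.013 ]))]
```

View pics/s4.png

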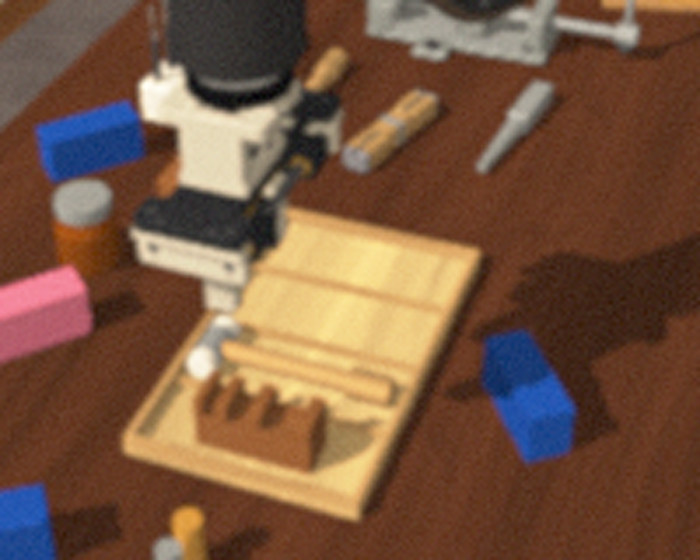

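The block lies lengthwise in bay 4 at (260,420) in the crop. Next is the blank.

```bash
python3 -m inch '1 2.3 -3.5 0 0 0 -8; 1 4.6 -7 0 0 0 -18; 1 7 -10.5 0 0 0 -28; 1 9 -13.5 0 0 0 -38; 1 11.5 -17 0 0 0 -48; 1 13.5 -20 0 0 0 -58; 1 16 -24 0 0 0 -68; 1 18 -27 0 0 0 -78; 1 20.1 -29.6 0 0 0 -88; 1 20.1 -29.6 0 0 0 -91; 1 20.1 -29.6 -4 0 0 -91; 1 20.1 -29.6 -7 0 0 -91'
python3 - <<'E'
from h import *
np.set_printoptions(precision=4,suppress=True)
S=grab_frame("side")
print(telemetry.get_state()["ee_rot"],telemetry.get_state()["eef_pos"])
o=cv2.resize(S["pixels"][120:240,220:350,::-1],None,fx=4,fy=4,interpolation=cv2.INTER_CUBIC)
cv2.imwrite("pics/s5.png",o)
print(proj(S,[[.694,.0965,.05],[.694,.1465,.05],[.675,.1465,.05],[.713,.1465,.05]])-[220,120])
E
```

```text
t: 16.23
eef_pos: [0.6923, 0.0949, 0.1079]
ee_rot: [3.141, 0.003, -3.135]
force: [-0.1, 1.0, -0.7]
width: 0.0877
[-3.1406 -0.003  -3.1358] [0.69   0.0945 0.1032]
[[65.8114 73.2915]
 [59.2015 81.0816]
 [64.2144 82.2787]
 [54.2357 79.8954]]
```

View pics/s5.png

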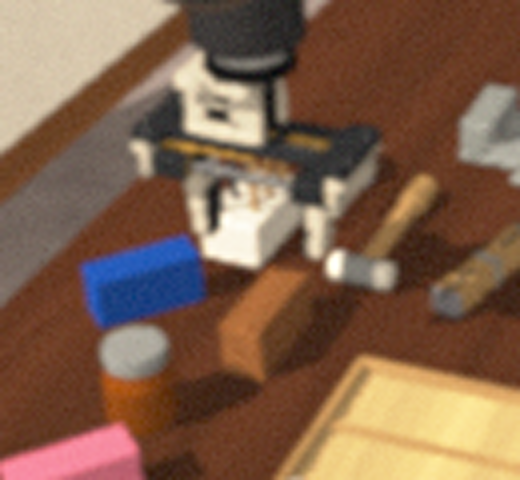

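```bash
python3 -m inch '1 0.3 0.1 -4 0 0 0; 1 0.3 0.1 -6.5 0 0 0; 1 0.3 0.1 -7 0 0 0; 1 0.3 0.1 -7 0 0 0; 0 0.3 0.1 -7 0 0 0; 0 0.3 0.1 -7 0 0 0; 0 0.3 0.1 -7 0 0 0; 0 0.3 0.1 -7 0 0 0; 0 0.3 0.1 -7 0 0 0; 0 0.3 0.1 -7 0 0 0' 35
python3 -m inch '0 0 0 0 0 0 0;0 0 0 3 0 0 0; 0 0 0 8 0 0 0; 0 0 0 13 0 0 0; 0 0 0 15 0 0 0; 0 0 0 15 0 0 0'
python3 - <<'E'
from h import *
S=grab_frame("side");T=grab_frame("top")
np.set_printoptions(precision=4,suppress=True)
print([(r["p"],at(S,r["location"],.085)) for r in pinpoint("side","vise_bar")[:1]],[(r["p"],at(T,r["location"],.085)) for r in pinpoint("top","vise_bar")[:1]])
# fixed jaw edges in top image, columns through middle
o=cv2.resize(T["pixels"][165:265,410:480,::-1],None,fx=6,fy=6,interpolation=cv2.INTER_CUBIC)
cv2.imwrite("pics/t6.png",o)
for x in(438,444,450): print(T["pixels"][172:216,x,:].sum(1)//3)
E
```

```text
t: 17.52
eef_pos: [0.6931, 0.0955, 0.0332]
ee_rot: [-3.141, -0.003, -3.136]
force: [0.7, -0.2, 0.7]
width: 0.0379
t: 18.27
eef_pos: [0.6938, 0.0958, 0.1849]
ee_rot: [3.141, 0.0, -3.136]
force: [0.6, 0.2, -1.9]
width: 0.0376
[(0.88, array([ 0.3458, -0.2988,  0.085 ]))] [(0.76, array([ 0.3533, -0.333 ,  0.085 ]))]
[111 109 108 109 105 205 227 227 227 225 225 224 223 202 205 180 168 173
 174 174 205 226 231 231 231 231 231 231 230 230 230 230 230 230 229 230
 230 216 217 221 221 221 221 220]
[111 111 109 109 132 210 226 226 225 224 223 223 226 208 182 160 156 159
 159 159 159 158 160 205 220 220 220 219 219 219 220 220 220 220 220 220
 222 196 211 221 220 219 220 221]
[109 109 110 108 140 211 226 225 225 224 223 222 224 204 183 173 171 172
 173 173 219 230 230 230 228 226 226 226 226 225 224 222 222 221 221 222
 224 213 217 221 220 220 221 221]
```

View pics/t6.png

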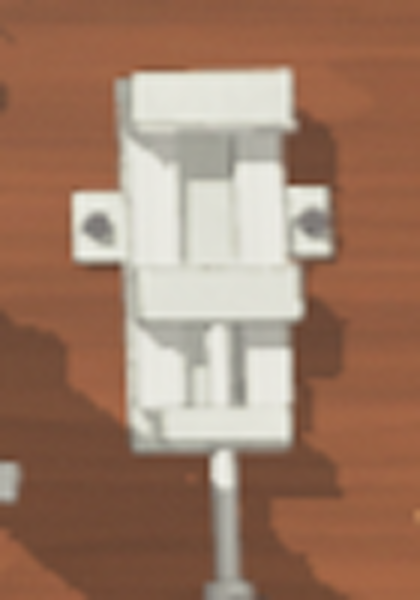

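```bash
python3 - <<'E'
from h import *
np.set_printoptions(precision=4,suppress=True)
T=grab_frame("top")
g=lambda x,y,z=.046:at(T,(410+(x+.5)/6-.5,165+(y+.5)/6-.5),z)
for a in((137,130),(295,126),(131,72),(292,70),(140,268),(302,265),(140,319),(302,317)): print(a,g(*a))
E
```

```text
(137, 130) [ 0.6203 -0.2724  0.046 ]
(295, 126) [ 0.6233 -0.3612  0.046 ]
(131, 72) [ 0.6531 -0.2693  0.046 ]
(292, 70) [ 0.655  -0.3598  0.046 ]
(140, 268) [ 0.5425 -0.2736  0.046 ]
(302, 265) [ 0.5451 -0.3642  0.046 ]
(140, 319) [ 0.5139 -0.2733  0.046 ]
(302, 317) [ 0.5159 -0.3639  0.046 ]
```

```bash
python3 -m inch '0 -2 -5 0 0 0 1; 0 -4 -11 0 0 0 1.3; 0 -6 -17 0 0 0 1.3; 0 -8 -23 0 0 0 1.3; 0 -9 -29 0 0 0 1.3; 0 -9.6 -35 0 0 0 1.3; 0 -9.6 -40 0 0 0 1.3; 0 -9.6 -41.1 0 0 0 1.3; 0 -9.6 -41.1 0 0 0 1.3; 0 -9.6 -41.1 -4 0 0 1.3; 0 -9.6 -41.1 -8 0 0 1.3; 0 -9.6 -41.1 -8 0 0 1.3'
python3 - <<'E'
from h import *
S=grab_frame("side")
print(telemetry.get_state()["ee_rot"],telemetry.get_state()["eef_pos"])
o=cv2.resize(S["pixels"][80:180,310:430,::-1],None,fx=5,fy=5,interpolation=cv2.INTER_CUBIC)
cv2.imwrite("pics/s7.png",o)
E
```

```text
t: 20.02
eef_pos: [0.5941, -0.3134, 0.0977]
ee_rot: [3.141, -0.012, -3.112]
force: [-0.3, 0.2, -1.0]
width: 0.0379
[-3.14028914 -0.00871999 -3.11138743] [ 0.5958842  -0.31431169  0.1003872 ]
```

View pics/s7.png

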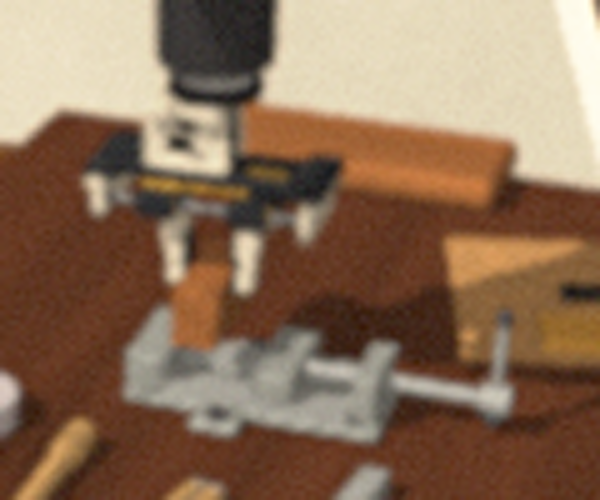

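The blank hangs level at (200,305) in the crop, just clear of the fixed jaw. I'll lower it.

```bash
python3 -m inch '0 0.1 -0.1 -1.5 0 0 0; 0 0.1 -0.1 -3 0 0 0; 0 0.1 -0.1 -4 0 0 0; 0 0.1 -0.1 -4.4 0 0 0; 0 0.1 -0.1 -4.5 0 0 0; 0 0.1 -0.1 -4.5 0 0 0;0 0.1 -0.1 -4.5 0 0 0'
```

```text
t: 20.95
eef_pos: [0.5971, -0.3154, 0.0558]
ee_rot: [-3.14, -0.008, -3.111]
force: [-0.1, -0.1, -1.3]
width: 0.0374
```

```bash
python3 -m inch '0 0 0 -0.1 0 0 0; 0.7 0 0 -0.1 0 0 0; 0.7 0 0 -0.1 0 0 0; 0.7 0 0 -0.1 0 0 0; 0.7 0 0 0 0 0 0; 0.7 0 0 4 0 0 0; 0.7 0 0 9 0 0 0; 0.7 0 0 12 0 0 0; 0.7 0 0 12 0 0 0'
python3 -m inch '0.6 -6 -0.2 0 0 0 -1.3; 0.6 -12 -0.4 0 0 0 -1.3; 0.6 -18 -0.5 0 0 0 -1.3; 0.6 -23 -0.6 0 0 0 -1.3; 0.6 -24.2 -0.6 0 0 0 -1.3; 0.6 -24.2 -0.6 0 0 0 -1.3; 0.6 -24.2 -0.6 0 0 0 -1.3'
python3 - <<'E'
from h import *
S=grab_frame("side")
print(telemetry.get_state()["ee_rot"],telemetry.get_state()["eef_pos"])
o=cv2.resize(S["pixels"][80:180,310:430,::-1],None,fx=5,fy=5,interpolation=cv2.INTER_CUBIC)
cv2.imwrite("pics/s8.png",o)
E
```

```text
t: 22.08
eef_pos: [0.5987, -0.316, 0.1793]
ee_rot: [-3.138, -0.003, -3.111]
force: [-0.7, 0.0, -0.2]
width: 0.0612
t: 22.95
eef_pos: [0.3578, -0.3221, 0.1791]
ee_rot: [-3.138, -0.003, -3.133]
force: [-0.0, 0.6, 0.7]
width: 0.0525
[-3.13819912e+00 -2.91655516e-03 -3.13332155e+00] [ 0.35781126 -0.32208014  0.17903498]
```

View pics/s8.png

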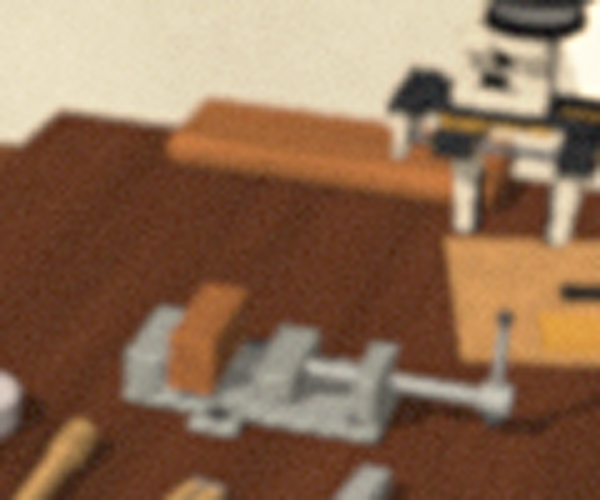

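The blank stands on the ways against the fixed jaw at (205,335), and the fingers are over the bar. I'll go down, grip and push.

```bash
python3 -m inch '0.6 0 0 -4 0 0 0; 0.6 0 0 -8 0 0 0; 0.6 0 0 -11 0 0 0; 0.6 0 0 -11.2 0 0 0; 0 0 0 -11.2 0 0 0; 0 0 0 -11.2 0 0 0; 0 0 0 -11.2 0 0 0; 0 0 0 -11.2 0 0 0; 0 0 0 -11.2 0 0 0; 0 0 0 -11.2 0 0 0' 40
python3 -m inch '0 0.6 0 0 0 0 0; 0 1.2 0 0 0 0 0; 0 1.8 0 0 0 0 0; 0 2.3 0 0 0 0 0; 0 2.6 0 0 0 0 0; 0 2.6 0 0 0 0 0'
```

```text
t: 24.25
eef_pos: [0.357, -0.3221, 0.0674]
ee_rot: [-3.138, -0.004, -3.133]
force: [-4.1, 1.6, 6.2]
width: 0.0112
t: 25.0
eef_pos: [0.3819, -0.3214, 0.0674]
ee_rot: [-3.139, -0.006, -3.134]
force: [-3.6, 5.4, 6.2]
width: 0.0112
```

```bash
python3 -m inch '0 0.2 0 0 0 0 0; 0 0.3 0 0 0 0 0; 0 0.4 0 0 0 0 0; 0 0.4 0 0 0 0 0'
```

```text
t: 25.5
eef_pos: [0.3846, -0.3212, 0.0675]
ee_rot: [-3.14, -0.008, -3.134]
force: [-5.0, 1.1, 5.2]
width: 0.0111
```

```bash
python3 -m inch '0 0.2 0 0 0 0 0; 0 0.4 0 0 0 0 0; 0 0.5 0 0 0 0 0; 0 0.5 0 0 0 0 0'; python3 -m inch '0 0.15 0 0 0 0 0; 0 0.3 0 0 0 0 0; 0 0.3 0 0 0 0 0'
```

```text
t: 26.0
eef_pos: [0.3884, -0.321, 0.0675]
ee_rot: [-3.14, -0.01, -3.134]
force: [-5.5, -0.5, 5.3]
width: 0.0113
t: 26.38
eef_pos: [0.3901, -0.321, 0.0675]
ee_rot: [-3.141, -0.012, -3.134]
force: [-5.5, -0.5, 5.6]
width: 0.0108
```

```bash
python3 -m inch '0 0.15 0 0 0 0 0; 0 0.3 0 0 0 0 0; 0 0.3 0 0 0 0 0'; python3 -m inch '0 0.15 0 0 0 0 0; 0 0.3 0 0 0 0 0; 0 0.3 0 0 0 0 0'
```

```text
t: 26.75
eef_pos: [0.3917, -0.3209, 0.0675]
ee_rot: [-3.141, -0.014, -3.135]
force: [-5.8, 0.0, 5.4]
width: 0.011
t: 27.12
eef_pos: [0.3925, -0.3208, 0.0674]
ee_rot: [3.141, -0.018, -3.135]
force: [-8.9, -1.3, 7.6]
width: 0.011
```

```bash
python3 -m inch '0 0.3 0 0 0 0 0; 0 0.4 0 0 0 0 0; 0 0.4 0 0 0 0 0'; python3 -m inch '0 0.4 0 0 0 0 0; 0 0.6 0 0 0 0 0; 0 0.6 0 0 0 0 0'
```

```text
t: 27.5
eef_pos: [0.3923, -0.3207, 0.0674]
ee_rot: [3.14, -0.025, -3.136]
force: [-15.4, -2.0, 12.3]
width: 0.0115
t: 27.88
eef_pos: [0.392, -0.3206, 0.0673]
ee_rot: [3.138, -0.035, -3.137]
force: [-20.8, -3.6, 17.7]
width: 0.0112
```

```bash
python3 -m inch '0.6 -0.2 0 0 0 0 0; 0.6 -0.2 0 0 0 0 0; 0.6 -0.2 0 0 0 0 0; 0.6 -0.2 0 0 0 0 0; 0.6 -0.2 0 4 0 0 0; 0.6 -0.2 0 8 0 0 0; 0.6 -0.2 0 11 0 0 0; 0.6 -0.2 0 11 0 0 0'
python3 - <<'E'
from h import *
np.set_printoptions(precision=4,suppress=True)
S=grab_frame("side");T=grab_frame("top")
a=cv2.resize(T["pixels"][165:265,350:480,::-1],None,fx=4,fy=4,interpolation=cv2.INTER_CUBIC)
b=cv2.resize(S["pixels"][125:200,310:415,::-1],None,fx=3.8,fy=3.8,interpolation=cv2.INTER_CUBIC)[:,:280]
b=cv2.resize(S["pixels"][120:190,335:405,::-1],None,fx=4,fy=4,interpolation=cv2.INTER_CUBIC)
o=np.zeros((400,800,3),np.uint8);o[:,:520]=a;o[:280,520:]=b;cv2.imwrite("pics/s9.png",o)
for n,z in(("mandrel_bench",.011),("clamp_bench",.018)):
    for c,F in(("top",T),("side",S)):
        print(n,c,[(round(r["p"],2),at(F,r["location"],.012)) for r in pinpoint(c,n)[:2]],[axis(F,r["pixels"],z) for r in regions_of(c,n)[:1]])
E
```

```text
t: 28.88
eef_pos: [0.3916, -0.3212, 0.1798]
ee_rot: [3.14, -0.031, -3.136]
force: [-0.2, 0.9, -0.3]
width: 0.0525
mandrel_bench top [(0.42, array([ 0.4278, -0.1238,  0.012 ]))] [(array([ 0.4338, -0.0898]), np.float32(84.874245), [14.606327056884766, 89.9863052368164], array([ 0.4339, -0.0932]))]
mandrel_bench side [(0.57, array([ 0.4243, -0.1269,  0.012 ]))] [(array([ 0.4285, -0.1289]), np.float32(85.15502), [32.112571716308594, 179.00149536132812], array([ 0.4284, -0.1407]))]
clamp_bench top [(0.58, array([ 0.5428, -0.0802,  0.012 ]))] [(array([ 0.5507, -0.0684]), np.float32(76.46352), [31.712968826293945, 142.50242614746094], array([ 0.5505, -0.0685]))]
clamp_bench side [(0.64, array([0.5042, 0.3187, 0.012 ])), (0.54, array([ 0.5564, -0.0826,  0.012 ]))] [(array([ 0.5443, -0.0595]), np.float32(77.161964), [47.97099685668945, 170.1072540283203], array([ 0.5452, -0.056 ]))]
```

View pics/s9.png

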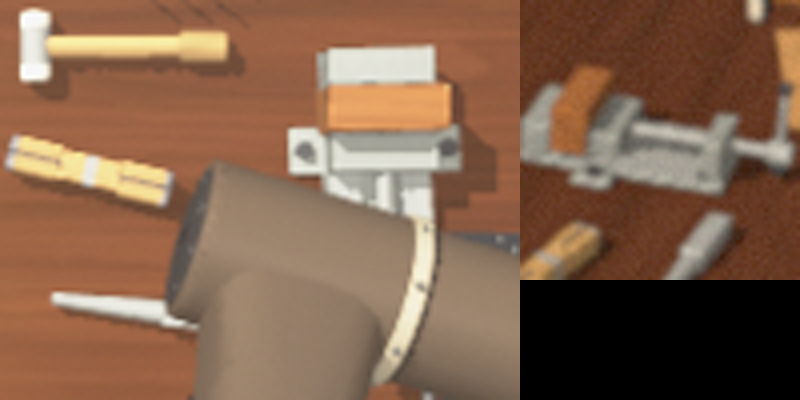

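The blank is clamped at (390,106), as the block was. In this crop the clamp runs from (8,150) to (172,190), with its band at (91,170). I'll fetch the clamp next.

```bash
python3 -m inch '0.6 4 5 0 0 -1.8 -7; 0.6 8 10 0 0 -1.8 -13.8; 0.6 11.5 16 0 0 -1.8 -13.8; 0.6 15 22 0 0 -1.8 -13.8; 0.6 15.8 25.2 0 0 -1.8 -13.8; 0.6 15.8 25.2 -6 0 -1.8 -13.8; 0.6 15.8 25.2 -12 0 -1.8 -13.8;  0.6 15.8 25.2 -12 0 -1.8 -13.8; 0.6 15.8 25.2 -12 0 -1.8 -13.8'
python3 - <<'E'
from h import *
np.set_printoptions(precision=4,suppress=True)
S=grab_frame("side");s=telemetry.get_state()
print(s["ee_rot"],s["eef_pos"])
o=cv2.resize(S["pixels"][135:225,300:420,::-1],None,fx=5,fy=5,interpolation=cv2.INTER_CUBIC)
cv2.imwrite("pics/s10.png",o)
print((proj(S,[[.549,-.070,.024],s["eef_pos"]])-[300,135])*5)
E
```

```text
t: 30.5
eef_pos: [0.5492, -0.0687, 0.0586]
ee_rot: [3.135, -0.004, 2.906]
force: [0.4, 0.3, 0.0]
width: 0.0528
[ 3.1335 -0.0017  2.906 ] [ 0.5497 -0.0686  0.0593]
[[207.6816 242.1091]
 [206.7397 202.3478]]
```

View pics/s10.png

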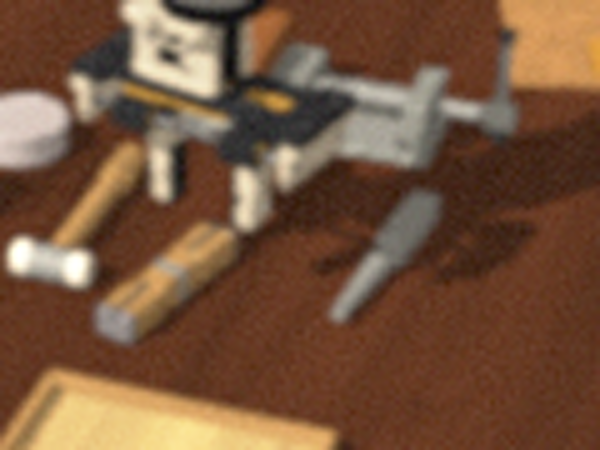

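The clamp's band is at (178,278), but it projects to (207,242), so the clamp has shifted by a few centimetres. I'll measure it again.

```bash
python3 -m inch '0.6 0 0 8 0 0 0; 0.6 -2 -8 12 0 0 0; 0.6 -4 -16 12 0 0 0; 0.6 -4 -16 12 0 0 0;0.6 -4 -16 12 0 0 0'; python3 - <<'E'
from h import *
np.set_printoptions(precision=4,suppress=True)
S=grab_frame("side");T=grab_frame("top");s=telemetry.get_state()
print(s["eef_pos"])
g=lambda x,y:at(S,(300+(x+.5)/5-.5,135+(y+.5)/5-.5),.022)
print("old view: band",g(178,272),"ends",g(118,312),g(222,232))
for n,z in(("clamp_bench",.022),("mandrel_bench",.014)):
    for c,F in(("top",T),("side",S)):
        print(n,c,[(round(r["p"],2),at(F,r["location"],.012)) for r in pinpoint(c,n)[:2]],[(r["bbox"],axis(F,r["pixels"],z)) for r in regions_of(c,n)[:1]])
a=cv2.resize(T["pixels"][165:265,340:440,::-1],None,fx=5,fy=5,interpolation=cv2.INTER_CUBIC)
cv2.imwrite("pics/t11.png",a)
E
```

```text
t: 31.18
eef_pos: [0.51, -0.232, 0.1836]
ee_rot: [3.133, 0.005, 2.902]
force: [-0.2, 0.1, -0.0]
width: 0.0522
[ 0.5101 -0.2295  0.1819]
old view: band [ 0.5586 -0.0297  0.022 ] ends [0.58   0.0331 0.022 ] [ 0.5472 -0.0918  0.022 ]
clamp_bench top [(0.45, array([ 0.5676, -0.043 ,  0.012 ]))] [([343.4, 193.7, 356.3, 203.2], (array([0.5792, 0.0151]), np.float32(79.16968), [30.997167587280273, 40.21089172363281], array([0.5787, 0.015 ])))]
clamp_bench side [(0.78, array([ 0.5691, -0.0416,  0.012 ])), (0.29, array([ 0.6121, -0.3891,  0.012 ]))] [([322.4, 179.3, 349.9, 204.8], (array([ 0.5582, -0.0196]), np.float32(77.17466), [47.63665008544922, 164.75938415527344], array([ 0.5595, -0.0175])))]
mandrel_bench top [] [([405.8, 238.5, 412.1, 249.4], (array([ 0.4265, -0.1951]), np.float32(-89.42104), [17.00819206237793, 27.356985092163086], array([ 0.4263, -0.1939])))]
mandrel_bench side [(0.68, array([ 0.4364, -0.0998,  0.012 ])), (0.63, array([ 0.582 , -0.0423,  0.012 ]))] [([366.2, 175.8, 385.5, 198.7], (array([ 0.4286, -0.1208]), np.float32(84.316315), [31.157007217407227, 185.59718322753906], array([ 0.428 , -0.1291])))]
```

View pics/t11.png

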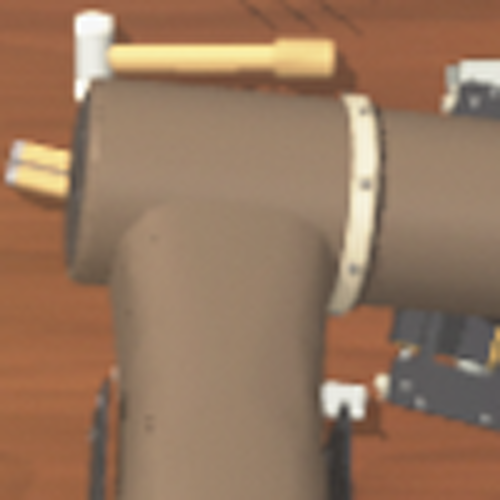

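The arm covers the clamp and mandrel in the top view; only the clamp's end shows, at (12,162). I'll swing aside over the tray to get a clear measurement.

```bash
python3 -m inch '0.6 0 6 0 0 0 0; 0.6 0 12 0 0 0 0; 0.6 0 18 0 0 0 0; 0.6 0 24 0 0 0 0; 0.6 0 30 0 0 0 0; 0.6 0 36 0 0 0 0; 0.6 0 42 0 0 0 0; 0.6 0 48 0 0 0 0; 0.6 0 54 0 0 0 0; 0.6 0 58 0 0 0 0; 0.6 0 58 0 0 0 0'; python3 - <<'E'
from h import *
np.set_printoptions(precision=4,suppress=True)
S=grab_frame("side");T=grab_frame("top");s=telemetry.get_state()
for n,z in(("clamp_bench",.022),("mandrel_bench",.014),("hammer_bench",.013)):
    for c,F in(("top",T),("side",S)):
        print(n,c,[(round(r["p"],2),at(F,r["location"],.012)) for r in pinpoint(c,n)[:2]],[(r["bbox"],axis(F,r["pixels"],z)) for r in regions_of(c,n)[:1]])
# independent colour mask for mandrel (grey) and clamp (pale) vs dark red bench
p=T["pixels"].astype(int)
for nm,(x0,y0,x1,y1),z in(("mandrel",(352,226,424,262),.018),("clamp",(335,186,402,222),.022)):
    m=np.zeros(p.shape[:2],bool);m[y0:y1,x0:x1]=p[y0:y1,x0:x1,1]>130
    k,l,st,_=cv2.connectedComponentsWithStats(m.astype(np.uint8));i=1+np.argmax(st[1:,4]);print(nm,st[i],axis(T,l==i,z))
E
```

```text
t: 33.05
eef_pos: [0.5093, 0.3551, 0.1782]
ee_rot: [3.134, -0.002, 2.911]
force: [0.0, -0.5, -0.1]
width: 0.0525
clamp_bench top [(0.86, array([ 0.5685, -0.0344,  0.012 ]))] [([342.2, 190.6, 380.8, 210.5], (array([ 0.5695, -0.0338]), np.float32(77.36217), [34.20505905151367, 141.50979614257812], array([ 0.5694, -0.0339])))]
clamp_bench side [(0.71, array([ 0.5662, -0.0322,  0.012 ]))] [([330.2, 176.4, 350.5, 193.4], (array([ 0.5481, -0.0639]), np.float32(82.37117), [44.966793060302734, 76.5018539428711], array([ 0.5499, -0.0619])))]
mandrel_bench top [] [([362.2, 238.2, 412.4, 249.3], (array([ 0.4315, -0.1235]), np.float32(83.4548), [22.396574020385742, 164.800048828125], array([ 0.4304, -0.1338])))]
mandrel_bench side [(0.46, array([ 0.4302, -0.0959,  0.012 ]))] [([365.5, 177.0, 385.6, 195.4], (array([ 0.4261, -0.1253]), np.float32(87.264145), [32.33919143676758, 180.03973388671875], array([ 0.428 , -0.1375])))]
hammer_bench top [(0.55, array([ 0.6682, -0.1004,  0.012 ]))] [([355.5, 166.5, 406.7, 181.8], (array([ 0.6577, -0.0995]), np.float32(-89.488174), [55.599639892578125, 172.5662078857422], array([ 0.6569, -0.0881])))]
hammer_bench side [(0.53, array([ 0.6547, -0.094 ,  0.012 ])), (0.43, array([0.4952, 0.3988, 0.012 ]))] [([245.1, 198.9, 265.4, 226.6], (array([0.7626, 0.1997]), np.float32(-58.968674), [60.108245849609375, 146.33639526367188], array([0.7613, 0.2053])))]
mandrel [362 238  52  11 291] (array([ 0.4306, -0.1242]), np.float32(83.45483), [24.031675338745117, 173.7926025390625], array([ 0.4294, -0.1354]))
clamp [341 193  42  18 360] (array([ 0.5683, -0.0352]), np.float32(76.89592), [31.526775360107422, 141.50523376464844], array([ 0.5684, -0.0352]))
```

```bash
python3 -m inch '0.5 1 -6 0 0 0 0; 0.5 2 -12 0 0 0 0; 0.5 3 -18 0 0 0 0; 0.5 4 -24 0 0 0 0; 0.5 5 -30 0 0 0 0; 0.5 5.9 -36 0 0 0 0; 0.5 5.9 -39 0 0 0 0; 0.5 5.9 -39 -5 0 0 0; 0.5 5.9 -39 -10 0 0 0; 0.5 5.9 -39 -12 0 0 0; 0.5 5.9 -39 -12 0 0 0'
python3 - <<'E'
from h import *
np.set_printoptions(precision=4,suppress=True)
S=grab_frame("side");s=telemetry.get_state()
print(s["ee_rot"],s["eef_pos"])
r=pinpoint("side","clamp_bench");print([(round(q["p"],2),at(S,q["location"],.012)) for q in r[:2]])
r=regions_of("side","clamp_bench")[0];print(r["bbox"])
E
```

```text
t: 35.12
eef_pos: [0.5678, -0.0384, 0.0577]
ee_rot: [3.135, -0.005, 2.907]
force: [-0.5, 1.1, 1.1]
width: 0.0438
[ 3.1342 -0.0029  2.9071] [ 0.5689 -0.0382  0.0592]
[(0.72, array([ 0.5711, -0.0387,  0.012 ]))]
[322.8, 181.1, 345.2, 203.3]
```

```bash
python3 -m inch '0.5 0 0.3 -2.5 0 0 0; 0.5 0 0.3 -4.5 0 0 0; 0.5 0 0.3 -5 0 0 0; 0.5 0 0.3 -5 0 0 0; 0 0 0.3 -5 0 0 0; 0 0 0.3 -5 0 0 0; 0 0 0.3 -5 0 0 0;0 0 0.3 -5 0 0 0;0 0 0.3 -5 0 0 0' 35
python3 -m inch '0 0 0 0 0 0 0; 0 0 0 4 0 0 0; 0 0 0 8 0 0 0; 0 0 0 8 0 0 0'
```

```text
t: 36.4
eef_pos: [0.5702, -0.0348, 0.0111]
ee_rot: [3.133, 0.0, 2.908]
force: [-2.2, 1.3, 6.5]
width: 0.0242
t: 36.9
eef_pos: [0.5724, -0.0345, 0.0943]
ee_rot: [3.13, 0.006, 2.908]
force: [-1.1, -0.4, -2.0]
width: 0.0235
```

```bash
python3 -m inch '0 -1 3 3 0 0 -8; 0 -2 6 3 0 0 -18; 0 -3 10 3 0 0 -28; 0 -4 14 3 0 0 -38; 0 -5 18 3 0 0 -48; 0 -6 22 3 0 0 -58; 0 -7 25 3 0 0 -68; 0 -7.6 26.2 3 0 0 -75.2; 0 -7.6 26.2 3 0 0 -75.2; 0 -7.6 26.2 -2 0 0 -75.2; 0 -7.6 26.2 -4 0 0 -75.2; 0 -7.6 26.2 -4 0 0 -75.2'
python3 - <<'E'
from h import *
np.set_printoptions(precision=4,suppress=True)
S=grab_frame("side");T=grab_frame("top");s=telemetry.get_state()
print(s["ee_rot"],s["eef_pos"],s["width"])
for r in regions_of("side","hammer_bench")[:3]: print(r["p"],r["bbox"])
E
```

```text
t: 38.4
eef_pos: [0.4954, 0.2258, 0.0524]
ee_rot: [3.134, 0.009, 1.597]
force: [-1.2, 0.1, -0.3]
width: 0.0238
[3.1301 0.0061 1.5964] [0.4969 0.2273 0.0546] 0.02322232056906392
```

```bash
python3 -m inch '0 -0.1 0 -1.5 0 0 0; 0 -0.1 0 -2.8 0 0 0; 0 -0.1 0 -3.5 0 0 0; 0 -0.1 0 -3.7 0 0 0; 0 -0.1 0 -3.7 0 0 0; 0 -0.1 0 -3.7 0 0 0'
```

```text
t: 39.3
eef_pos: [0.4963, 0.2279, 0.0184]
ee_rot: [3.129, 0.005, 1.596]
force: [-0.6, 0.1, -0.6]
width: 0.0233
```

```bash
python3 -m inch '0 0 0 -0.1 0 0 0; 0.45 0 0 -0.1 0 0 0; 0.45 0 0 -0.1 0 0 0; 0.45 0 0 -0.1 0 0 0; 0.45 0 0 -0.1 0 0 0; 0.45 0 0 4 0 0 0; 0.45 0 0 9 0 0 0; 0.45 0 0 13 0 0 0; 0.45 0 0 13 0 0 0'
python3 -m inch '0.5 -0.5 -3 0 0 0 8; 0.5 -1.2 -7 0 0 0 18; 0.5 -2 -11 0 0 0 28; 0.5 -3 -15 0 0 0 38; 0.5 -4 -19 0 0 0 48; 0.5 -5 -23 0 0 0 58; 0.5 -6 -28 0 0 0 68; 0.5 -6.5 -33 0 0 0 78; 0.5 -6.8 -37.7 0 0 0 82; 0.5 -6.8 -37.7 -3 0 0 82; 0.5 -6.8 -37.7 -6 0 0 82; 0.5 -6.8 -37.7 -6 0 0 82'
python3 - <<'E'
from h import *
np.set_printoptions(precision=4,suppress=True)
S=grab_frame("side");T=grab_frame("top");s=telemetry.get_state()
print(s["ee_rot"],s["eef_pos"],s["width"])
for n in("mandrel_bench",):
    print([(round(q["p"],2),at(S,q["location"],.012)) for q in pinpoint("side",n)[:2]]);print([(r["bbox"],axis(S,r["pixels"],.011)) for r in regions_of("side",n)[:1]])
for r in regions_of("top","clamp_tray")[:3]: print("clamp",round(r["p"],2),r["bbox"],axis(T,r["pixels"],.03))
print([(round(q["p"],2),at(T,q["location"],.018)) for q in pinpoint("top","clamp_tray")[:3]])
E
```

```text
t: 40.42
eef_pos: [0.498, 0.2292, 0.152]
ee_rot: [3.123, 0.001, 1.597]
force: [0.4, -0.4, -1.4]
width: 0.0392
t: 41.92
eef_pos: [0.4276, -0.148, 0.0898]
ee_rot: [3.124, -0.005, 3.027]
force: [-0.1, 0.3, 1.1]
width: 0.044
[ 3.1239 -0.0002  3.0283] [ 0.43   -0.1478  0.0922] 0.04382677248825226
[(0.58, array([ 0.4275, -0.1126,  0.012 ]))]
[([368.6, 173.2, 384.4, 197.5], (array([ 0.428 , -0.1281]), np.float32(86.42174), [29.934202194213867, 177.4418182373047], array([ 0.4281, -0.1425])))]
clamp 0.33 [352.9, 128.8, 381.7, 148.6] (array([ 0.7884, -0.0563]), np.float32(-89.52688), [66.13423919677734, 103.28947448730469], array([ 0.7872, -0.0561]))
[]
```

```bash
python3 -m inch '0.5 -0.1 -0.1 -3 -1 0 0; 0.5 -0.1 -0.1 -6 -1 0 0; 0.5 -0.1 -0.1 -7.8 -1 0 0; 0.5 -0.1 -0.1 -8.2 -1 0 0; 0.5 -0.1 -0.1 -8.2 -1 0 0; 0 -0.1 -0.1 -8.2 -1 0 0; 0 -0.1 -0.1 -8.2 -1 0 0; 0 -0.1 -0.1 -8.2 -1 0 0;0 -0.1 -0.1 -8.2 -1 0 0; 0 -0.1 -0.1 -8.2 -1 0 0' 50
python3 -m inch '0 0 0 0 0 0 0; 0 0 0 3 0 0 0; 0 0 0 6 0 0 0; 0 0 0 9 0 0 0; 0 0 0 9 0 0 0'
```

```text
t: 43.48
eef_pos: [0.4293, -0.1486, 0.0114]
ee_rot: [3.141, 0.004, 3.028]
force: [-3.5, 0.9, 7.2]
width: 0.0215
t: 44.1
eef_pos: [0.4306, -0.1485, 0.103]
ee_rot: [3.14, 0.008, 3.029]
force: [0.1, -0.6, -4.2]
width: 0.0216
```

```bash
python3 -m inch '0 0.3 3 2 0 0 -8; 0 0.8 6 2 0 0 -18; 0 1.5 9 2 0 0 -28; 0 2 13 2 0 0 -38; 0 2.5 17 2 0 0 -48; 0 3 21 2 0 0 -58; 0 3.5 25 2 0 0 -68; 0 4.2 28 2 0 0 -78; 0 4.2 29.3 2 0 0 -82.1; 0 4.2 29.3 -2 0 0 -82.1; 0 4.2 29.3 -5 0 0 -82.1; 0 4.2 29.3 -5 0 0 -82.1'
python3 - <<'E'
from h import *
np.set_printoptions(precision=4,suppress=True)
S=grab_frame("side");T=grab_frame("top");s=telemetry.get_state()
print(s["ee_rot"],s["eef_pos"],s["width"])
z=s["eef_pos"][2]
for c,F in(("side",S),("top",T)):
    for r in regions_of(c,"mandrel_bench")[:2]: print(c,round(r["p"],2),r["bbox"],axis(F,r["pixels"],z))
    print([(round(q["p"],2),at(F,q["location"],z)) for q in pinpoint(c,"mandrel_bench")[:2]])
save(S,"s12",(280,170,440,290),5)
tx=s["eef_pos"]
print("expected tip,butt px",(proj(S,[[tx[0]+.11,tx[1]+.0027,z],[tx[0]-.06,tx[1]-.0015,z]])-[280,170])*5, "bay1 ends",(proj(S,[[.403,.1425,.006],[.593,.1475,.006]])-[280,170])*5)
E
```

```text
t: 45.6
eef_pos: [0.4702, 0.1428, 0.0498]
ee_rot: [-3.137, 0.012, 1.595]
force: [0.4, -0.4, -2.9]
width: 0.0215
[3.1408 0.0092 1.5958] [0.4725 0.1443 0.0528] 0.02157075994294548
side 0.69 [313.1, 210.9, 359.5, 223.0] (array([0.4851, 0.1446]), np.float32(-5.08965), [39.97172546386719, 159.0482177734375], array([0.4411, 0.1497]))
[(0.69, array([0.4787, 0.1594, 0.0528]))]
top 0.62 [307.3, 195.4, 309.1, 208.2] (array([0.5625, 0.1469]), np.float32(0.642747), [6.726883888244629, 26.967838287353516], array([0.5619, 0.1467]))
top 0.35 [219.5, 193.8, 322.4, 256.4] (array([0.4956, 0.2659]), np.float32(-88.71973), [200.42010498046875, 324.84619140625], array([0.5147, 0.2955]))
[(0.28, array([0.4951, 0.2927, 0.0528]))]
expected tip,butt px [[145.9834 188.3629]
 [394.0574 243.0067]] bay1 ends [[405.5198 303.2488]
 [133.6786 241.31  ]]
```

View pics/s12.png

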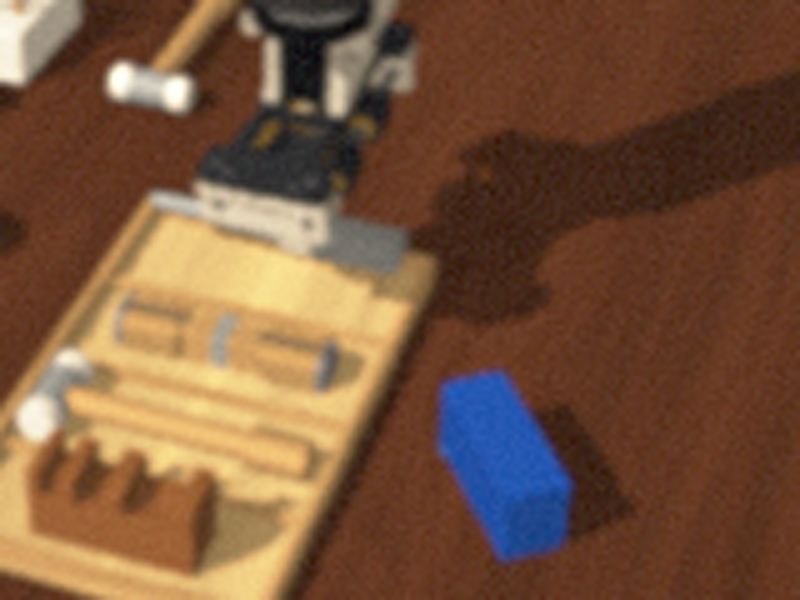

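The tray looks right: clamp in bay 2, hammer in bay 3 and block in bay 4. The mandrel hangs level over bay 1, with its tip at (148,195) and butt at (405,250), which is 3–6 mm toward the butt end. I'll shift it +4 mm in x and lower it.

```bash
python3 -m inch '0 0.4 0 -1.5 0 0 0; 0 0.4 0 -2.7 0 0 0; 0 0.4 0 -3.3 0 0 0; 0 0.4 0 -3.5 0 0 0; 0 0.4 0 -3.5 0 0 0; 0 0.4 0 -3.5 0 0 0'
```

```text
t: 46.65
eef_pos: [0.4775, 0.1451, 0.0194]
ee_rot: [3.138, 0.007, 1.596]
force: [-0.4, -0.0, -3.7]
width: 0.0214
```

```bash
python3 -m inch '0 0 0 -0.1 0 0 0; 0 0 0 -0.2 0 0 0; 0.35 0 0 -0.2 0 0 0; 0.35 0 0 -0.2 0 0 0; 0.35 0 0 -0.2 0 0 0; 0.35 0 0 0 0 0 0; 0.35 0 0 4 0 0 0; 0.35 0 0 10 0 0 0; 0.35 0 0 16 0 0 0; 0.35 0 0 16 0 0 0'
python3 -m inch '0.5 0 -5 0 0 0 0; 0.5 0 -11 0 0 0 0; 0.5 0 -17 0 0 0 0; 0.5 0 -23 0 0 0 0; 0.5 0 -29 0 0 0 0; 0.5 0 -35 0 0 0 0; 0.5 0 -40 0 0 0 0; 0.5 0 -40 0 0 0 0; 0.5 0 -40 0 0 0 0'
python3 - <<'E'
from h import *
np.set_printoptions(precision=4,suppress=True)
S=grab_frame("side");T=grab_frame("top");s=telemetry.get_state()
print(s["eef_pos"],s["force"])
p=T["pixels"].astype(int)
for n,z in(("mandrel_bench",.02),("clamp_bench",.03),("hammer_bench",.019),("block",.056),("tray",.018)):
    for c,F in(("top",T),("side",S)):
        for r in regions_of(c,n)[:2]:
            if r["p"]>.3:print(n,c,round(r["p"],2),r["bbox"],*axis(F,r["pixels"],z)[:3])
        if n!="tray":print("   pin",[(round(q["p"],2),at(F,q["location"],.018 if n!="block" else .031)) for q in pinpoint(c,n)[:3]])
for n,z in(("jar",0),("tin",0),("file_stand",0)):
    print(n,[(round(q["p"],2),at(T,q["location"],z)) for q in pinpoint("top",n)[:1]],[(round(q["p"],2),at(S,q["location"],z)) for q in pinpoint("side",n)[:1]])
save(T,"fin",(210,170,340,270),6)
E
```

```text
t: 47.9
eef_pos: [0.48, 0.1467, 0.1848]
ee_rot: [3.129, 0.001, 1.596]
force: [1.1, 0.3, -1.5]
width: 0.0312
t: 49.02
eef_pos: [0.4795, -0.2532, 0.1841]
ee_rot: [3.13, 0.001, 1.595]
force: [0.0, 0.5, -0.8]
width: 0.0441
[ 0.48   -0.2524  0.1846] [-0.3464 -0.4695  0.079 ]
mandrel_bench top 0.74 [304.1, 195.6, 312.6, 247.3] [0.4983 0.147 ] 0.6760007 [20.506166458129883, 160.61209106445312]
   pin [(0.57, array([0.4999, 0.1419, 0.018 ]))]
mandrel_bench side 0.62 [308.3, 220.7, 355.4, 229.1] [0.4949 0.1483] -2.3180318 [43.81718063354492, 165.47776794433594]
mandrel_bench side 0.42 [264.7, 207.7, 367.2, 293.2] [0.4901 0.2812] -88.811356 [205.19210815429688, 348.56268310546875]
   pin [(0.57, array([0.5055, 0.1666, 0.018 ]))]
clamp_bench top 0.83 [280.2, 201.1, 288.6, 243.8] [0.4954 0.2283] 0.81253725 [34.10247802734375, 142.75128173828125]
   pin [(0.62, array([0.4902, 0.2202, 0.018 ]))]
clamp_bench side 0.74 [302.2, 228.0, 347.7, 248.4] [0.4865 0.2444] 0.33394998 [52.80928039550781, 146.804931640625]
clamp_bench side 0.57 [264.1, 209.3, 367.8, 294.7] [0.4864 0.2944] -89.38794 [205.5586395
[... 621 characters left out ...]
ck side 0.77 [284.4, 256.7, 323.2, 288.5] [0.479 0.417] 1.1516304 [81.83854675292969, 118.37519073486328]
   pin [(0.95, array([0.4914, 0.3883, 0.031 ])), (0.56, array([0.4919, 0.1693, 0.031 ]))]
tray top 0.72 [227.7, 192.2, 320.9, 253.3] [0.4964 0.2686] -88.63963 [201.9025421142578, 332.65789794921875]
tray side 0.81 [263.3, 209.5, 365.5, 295.0] [0.4926 0.2781] -88.80501 [210.24191284179688, 352.71514892578125]
jar [(0.57, array([0.7504, 0.2252, 0.    ]))] [(0.6, array([ 0.7472,  0.2309, -0.    ]))]
tin [(0.93, array([ 0.7615, -0.2067,  0.    ]))] [(0.72, array([ 0.7491, -0.1838,  0.    ]))]
file_stand [(0.75, array([ 0.7899, -0.0584,  0.    ]))] [(0.77, array([ 0.7809, -0.0647,  0.    ]))]
```

```bash
python3 - <<'E'
from h import *
np.set_printoptions(precision=4,suppress=True)
S=grab_frame("side")
print("bar",[(q["p"],q["location"],at(S,q["location"],.085)) for q in pinpoint("side","vise_bar")[:1]])
print("blank",[(round(q["p"],2),at(S,q["location"],.047)) for q in pinpoint("side","blank")])
arm.job_done()
E
```

```text
bar [(0.83, [399.9, 147.1], array([ 0.3937, -0.3117,  0.085 ]))]
blank [(0.88, array([0.7995, 0.1088, 0.047 ])), (0.71, array([ 0.5943, -0.3176,  0.047 ])), (0.61, array([0.3022, 0.2991, 0.047 ])), (0.58, array([0.7131, 0.3652, 0.047 ])), (0.56, array([0.622 , 0.5908, 0.047 ]))]
the job is handed in; nothing more can be done
```

The job is done and handed in at about 49 s on the robot clock. The tray held only a hammer, so I added the block, ring clamp and mandrel and left the bench hammer where it was.

- **Vise:** I slid the jaw back by about 33 mm and took the finished block out. The blank went onto the ways lengthwise along the jaws, and I pushed the jaw up until the bar met about 20 N. A picture taken afterwards shows the blank clamped as the block was.
- **Tray:** The mandrel is in bay 1, the clamp in bay 2, the hammer that was already there in bay 3, and the block in bay 4. The last top-view measurements put each added tool within about 4 mm of its bay centre and about 1° of the bay's axis.
- **Block:** It lies lengthwise but upright on its 38 mm side, channels up, as it stood in the vise.
- **Knocked clamp:** The ring clamp was shifted a few centimetres before I reached it. I measured it again before gripping it.
- **Last checks:** The bar is within about 5 mm of where it was with the block clamped. The tin, file stand and jar read within about 1–2.5 cm of their first readings, which is as far as those readings scatter.

I had used up the picture allowance, so the final placing of the mandrel was checked by measurement only. The top and side views disagreed by up to about 2.5 cm on some readings, mostly for taller things. I went by the top view, with sizes matching those given.

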